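# Index a model carousel to the half cast and lock it with its pin

### The job

Turn the model carousel by pushing gently on the bosses at its rim until the half-round cast standing on edge is at the front, with its boss over the index block. Then take the index pin from the wooden block, put it into that boss, and nudge the carousel until the pin drops fully home in the socket underneath and locks the plate; let go of everything. Never push or press harder than about 20 N, do not touch the casts, and leave the loose things on the bench where they are.

Things in the scene. Friction and masses are not known exactly. Their poses are not given: they have to be found in the camera images.
- carousel: Fixed foot of the model carousel, 150 mm across, with a flat tongue 104 mm wide reaching 132 mm to the front. Origin on the bench under the turning axis, z up, -x points to the carousel's front (towards the robot, give or take 20 degrees). On it turns a level plate 194 mm across, top 47 mm above the bench, with four casts a quarter turn apart, highest point 107 mm above the bench.
- plate (a joint): Angle of the turning plate, rad: 0 when the half-round cast is exactly at the front, growing anticlockwise seen from above; may also read more than pi. Turns both ways without end, rubs a little and stays where it is left: 2 to 4 N at the rim moves it.
- half_boss (a point): Top centre of the half-round cast's guide boss, on the plate. A boss stands on the rim straight outward of each cast, so four a quarter turn apart: steel tubes 26 mm across, upright bore 12.5 mm right through, 106 mm from the turning axis, 39 to 73 mm above the bench (26 mm proud of the plate). Push them sideways to turn the plate.
- front_mark (a point): The carousel's front: 106 mm before the axis, 36 mm above the bench, level with the top of the index block, a steel bar 34 x 80 mm lying crosswise on the tongue, 3 mm below the bosses. In its middle is a blind upright socket, bore 13 mm, 24 mm deep. The bar was clamped by eye: the socket lies up to 7 mm left or right (carousel y) of this mark, unmeasured, to be found by feel.
- half_cast: The cast to bring to the front: half-round buff plaster cast standing on edge, 39 mm thick, 69 mm wide, 55 mm high, fixed on the plate, centred 56 mm from the axis on the line to its boss. Origin under its centre; its -x points outward to its boss.
- cast_a: Another cast on the plate, horseshoe jaw on a base, 55 x 64 x 49 mm. Origin under its centre.
- cast_b: Another cast on the plate, horseshoe jaw on a base, 57 x 71 x 49 mm. Origin under its centre.
- denture_cast: Another cast on the plate, across from the half-round one: low denture on its model, 54 x 62 x 30 mm. Origin under its centre.
- pin_holder: Fixed wooden parking block of the pin, 55 x 65 mm, 48 mm high, with one blind upright hole of 14 mm, 40 mm deep, in its middle. Origin at the centre of its underside. Between it and the carousel stands a fixed pen cup, pens up to 171 mm high, at x 0.53 to 0.62, y -0.06 to 0.02 m; to the left of the carousel, from y = 0.347 m on, a shelf board hangs 186 to 210 mm above the bench.
- index_pin: Loose steel index pin, about 140 g, standing upright in the parking block. Origin at its tip, z along the pin to the head. Shank 10 mm across, 53 mm long, the end chamfered to 7.6 mm; round head 22 mm across, 53 to 83 mm from the tip, to be gripped there.
- pin_tip (a point): Centre of the pin's tip. In a boss beside the socket the pin stands on the index block (tip 36 mm above the bench, head 16 mm above the boss). Turned over the socket it falls by its own weight until the head rests on the boss (tip 20 mm above the bench); the plate is then locked, and pushing on soon exceeds the allowed force.
- wax_puck: Bystander: white tub of pink wax, 51 mm across, 21 mm high. Origin under its centre.
- bur_jar: Bystander: small glass jar of burs, 45 mm across, 40 mm high. Origin under its centre.
- amber_bottle: Bystander: amber glass bottle with white cap, 40 mm across, 95 mm high. Origin under its centre.
- silicone_rest: Bystander: cream saddle-shaped rest, 34 x 72 x 22 mm. Origin under its centre.

How it is judged:
By the outcome, as a careful person would: the job done as asked, in the order asked, and still so for the second after the job is handed in, with the robot touching nothing.
It also fails if it takes over 70 s, if anything falls off the work surface, if the arm or the gripper's body presses on something with over 40 N, if the wrist force passes 120 N, or if a joint passes its speed limit or range.

### The arm

A 7-joint arm with a two-finger parallel gripper is mounted at the origin on a cart in front of the work surface, level with it; the furniture and walls round the work are solid. World frame = base frame: x ahead of the robot, y to its left, z up, the work surface at z = 0. Lengths are in m, angles in rad, forces in N, time in s.
With the tool pointing down it reaches from about 0.4 to 0.85 m from the base axis. Payload 4.5 kg.
Tool frame: the origin (TCP) lies midway between the tips of the shut fingers; the grasp point (between the pads) lies 19 mm behind it; z points along the fingers, y is the line along which they close (so a half turn about z gives the same grasp; the last joint's range is limited). The gripper opens to 88 mm and grips with 3 to 60 N. Pads are 18 mm wide; open, the fingers measure 123 mm over their backs; the gripper's body (75 mm by 187 mm) begins 45 mm behind the grasp point.
Start: joints at [-1.246, 0.689, -0.195, 1.565, 0.157, 0.902, -0.215], TCP at [0.179, 0.599, 0.239] pointing down, gripper open.
Joint ranges: [-3.01, 3.01], [-0.46, 2.08], [-1.47, 1.51], [0.13, 2.56], [-1, 4.14], [0.04, 2.09], [-2.66, 2.66]. Speed limits (rad/s): [2.57, 2.57, 3.14, 3.14, 3.14, 3.14, 3.14].

### API

Orientations are given as a unit quaternion [x, y, z, w].
In Python, from plant import r, eyes, finish_job gives the robot as it stands. The module is installed in compiled form; this text tells all that it offers.
- The arm moves only by the tool move_arm, never from a script. Its argument "motion" is a list of rows, each a list of 7 numbers: the shift along the tool's x, y, z in mm, then the turn, a rotation vector about the tool's x, y, z in degrees, then the closure, from 0 (fully open) to 1 (shut). A call has 1 to 5 rows; each row is the pose to reach, as a shift and turn from the pose commanded when the call began, along the tool's axes at that moment; what a row does not reach only later rows make up. A row lasts 1/8 s, in which the tool goes at most 62.5 mm and 10.7 degrees, less where a joint would pass 70% of its speed; a pose out of reach is approached as far as the arm can. A call with a gripper value outside its range is refused whole. The fingers move at their own pace and stop on an object; "newtons" is the grip in N (left out, the last holds). Time passes only in rows, so rows that repeat a pose let the fingers close. It gives the time, the measured TCP pose, the force, the opening and the grip force at its end, in the units of the state.
- r.get_state(): the state, without advancing time (a new reading comes with each control period).
- eyes.snapshot(name): name is "scene" or "top" or "wrist"; returns a dict with "frame" (400x640x3 uint8, red, green, blue), "z_map" (400x640 float32, m along the optical axis (not along the pixel's ray), 0 where there is no reading), "intrinsics" (3x3 intrinsics, pixels), "world_to_cam" (4x4, takes a point from world to camera coordinates). Camera axes: x right, y down, z forward; pixel columns grow to the right and rows downward; lengths in m; the calibration is good to about 2 mm. The wrist camera is an equidistant fisheye: a pixel r from the principal point sees the ray r / f radians off the axis. A picture is of the moment at which its call begins.
- finish_job(): hands the job in; it is judged then, once.
The state is a dict: "clock": time; "q": joint angles; "qd": joint speeds; "joint_torque": joint torques, N m; "tool_pos": TCP position; "eef_rot": TCP orientation; "contact_force": force on the tool from outside, world axes, zero at the start; "moment": the same for the moment, N m; "opening": opening from 0.0 (shut) to 1.0 (fully open); "finger_force": force on a finger pad.
Only numpy, scipy, OpenCV 4.12 (cv2) and the standard library are available. Lean on these libraries where they do the work, as an engineer would, in place of code of your own. Each camera call takes 0.05 s, during which the arm holds its last target. There are 200 camera calls.

## Working session

There is one attempt and no reset: what is moved stays moved. The work goes in short steps, Python scripts to look and compute and a tool call to move; the robot and the scene stay as the last step left them, time stands still between calls to the robot, and variables do not carry over. Pictures are saved under pics/ and viewed, at most 10 in all, crops included, and the job is handed in when it is done.

Besides the shell and the picture viewer there is one more tool, called after "Call:" as name([rows], argument=value, ...), one row to a line, values as JSON. move_arm: Moves the arm, as the interface text tells. Its arguments: {"type":"object","properties":{"motion":{"type":"array","items":{"type":"array","items":{"type":"number"}}},"newtons":{"type":"number"}},"required":["motion"]}

```bash
mkdir -p pics; ls; cat > h.py <<'E'
import numpy as np, cv2
from plant import r, eyes, finish_job
from scipy.spatial.transform import Rotation as R
def pts(s):
    K=s["intrinsics"];z=s["z_map"];v,u=np.mgrid[:400,:640]
    c=np.stack([(u-K[0,2])/K[0,0]*z,(v-K[1,2])/K[1,1]*z,z],-1)
    T=np.linalg.inv(s["world_to_cam"]); return c@T[:3,:3].T+T[:3,3]
def onplane(s,u,v,h):
    K=s["intrinsics"];T=np.linalg.inv(s["world_to_cam"])
    d=T[:3,:3]@np.array([(u-K[0,2])/K[0,0],(v-K[1,2])/K[1,1],1]);o=T[:3,3]
    return o+d*(h-o[2])/d[2]
def totool(d):
    "world shift (m) to tool mm"
    return R.from_quat(r.get_state()["eef_rot"]).inv().apply(d)*1000
def st():
    s=r.get_state()
    print({k:np.round(s[k],4) for k in("clock","q","tool_pos","eef_rot","contact_force","opening","finger_force")})
    return s
E
python3 - <<'E'
from h import *
st()
print(R.from_quat(r.get_state()["eef_rot"]).as_matrix().round(3))
for n in("scene","top"):
    s=eyes.snapshot(n); cv2.imwrite(f"pics/{n}0.png",s["frame"][:,:,::-1]); np.savez(f"{n}0.npz",**s)
    print(n,s["intrinsics"],np.linalg.inv(s["world_to_cam"]).round(3))
E
```

```text
pics
{'clock': np.float64(0.0), 'q': array([-1.2462,  0.69  , -0.1945,  1.5663,  0.1573,  0.9025, -0.2151]), 'tool_pos': array([0.179 , 0.5982, 0.2379]), 'eef_rot': array([ 1.449e-01,  9.895e-01, -9.000e-04, -1.000e-04]), 'contact_force': array([ 0.1526,  0.6045, -0.4144]), 'opening': np.float64(1.0041), 'finger_force': np.float64(0.0)}
[[-0.958  0.287 -0.   ]
 [ 0.287  0.958 -0.002]
 [-0.    -0.002 -1.   ]]
scene [[411.60511439   0.         316.18042276]
 [  0.         411.60511439 198.85015367]
 [  0.           0.           1.        ]] [[ 0.705 -0.486  0.517 -0.041]
 [-0.709 -0.485  0.511 -0.626]
 [ 0.003 -0.727 -0.687  0.837]
 [ 0.     0.     0.     1.   ]]
top [[435.15185379   0.         314.88104935]
 [  0.         435.15185379 198.21402573]
 [  0.           0.           1.        ]] [[ 0.01  -0.997  0.079  0.422]
 [-1.    -0.009  0.005 -0.05 ]
 [-0.004 -0.079 -0.997  1.276]
 [ 0.     0.     0.     1.   ]]
```

View pics/top0.png

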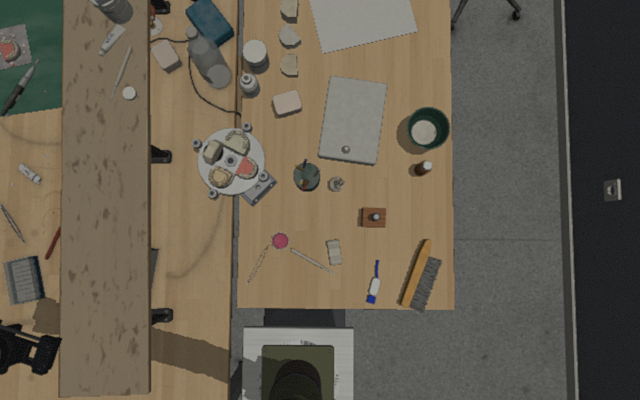

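View pics/scene0.png

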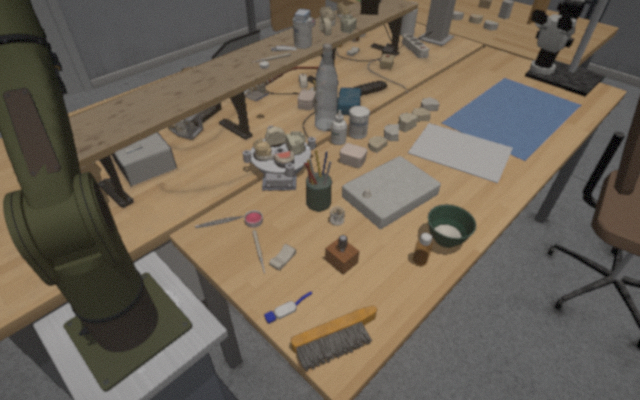

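```bash
python3 - <<'E'
from h import *
import sys
a=cv2.imread("pics/top0.png")[110:215,180:290]; b=cv2.imread("pics/scene0.png")[120:200,230:320]
a=cv2.resize(a,(420,400),interpolation=3);b=cv2.resize(b,(380,400)if 0 else (380,338),interpolation=3)
c=np.zeros((400,800,3),np.uint8);c[:,:420]=a;c[:338,420:]=b;cv2.imwrite("pics/crop0.png",c)
s=np.load("top0.npz");P=pts(s)
for uv in [(231,161),(247,128),(197,143),(214,194),(263,178),(373,217),(376,217),(258,190)]:print(uv,P[uv[1],uv[0]].round(3), onplane(s,*uv,.073).round(3))
E
```

```text
(231, 161) [0.623 0.195 0.054] [0.62  0.191 0.073]
(247, 128) [0.714 0.149 0.072] [0.714 0.148 0.073]
(197, 143) [0.67  0.288 0.072] [0.67  0.288 0.073]
(214, 194) [0.527 0.236 0.072] [0.527 0.236 0.073]
(263, 178) [0.573 0.101 0.072] [0.573 0.101 0.073]
(373, 217) [ 0.466 -0.203  0.091] [ 0.467 -0.205  0.073]
(376, 217) [ 0.467 -0.211  0.091] [ 0.467 -0.214  0.073]
(258, 190) [0.543 0.119 0.034] [0.539 0.114 0.073]
```

View pics/crop0.png

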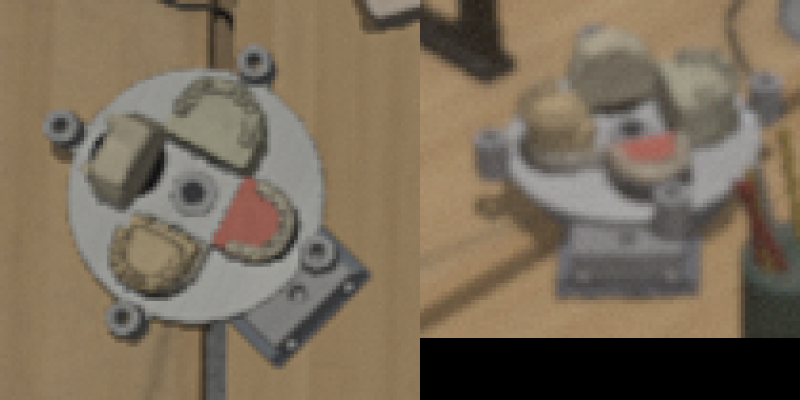

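```bash
python3 - <<'E'
from h import *
s=np.load("top0.npz");P=pts(s);f=s["frame"]
c0=np.array([.621,.194]);rad=np.hypot(*(P[...,:2]-c0).transpose(2,0,1))
m=((P[...,2]>.064)&(P[...,2]<.08)&(rad>.09)&(rad<.125)).astype(np.uint8)
n,l,sta,cen=cv2.connectedComponentsWithStats(m)
B=[]
for i in range(1,n):
    if sta[i,4]<15: continue
    u,v=sta[i,0]+(sta[i,2]-1)/2,sta[i,1]+(sta[i,3]-1)/2
    p=onplane(s,*cen[i],.073); B.append(p[:2]);print(sta[i],cen[i],p.round(4),onplane(s,u,v,.073).round(4))
B=np.array(B);c=B.mean(0);print("axis",c,np.hypot(*(B-c).T),np.degrees(np.arctan2(*(B-c).T[::-1])))
d=B-c;a=np.arctan2(d[:,1],d[:,0]);A=(np.angle(np.exp(4j*a).sum())/4);print("phase",np.degrees(A)%90)
# tongue/bar
for nm,lo,hi in(("bar",.029,.042),("tongue",.005,.027)):
    m=((P[...,2]>lo)&(P[...,2]<hi)&(rad>.095)&(rad<.16)&(P[...,0]<.62)&(P[...,1]<.2)).astype(np.uint8)
    n,l,sta,cen=cv2.connectedComponentsWithStats(m);i=1+sta[1:,4].argmax()
    q=P[l==i];print(nm,sta[i],np.median(q[:,2]),cv2.minAreaRect((q[:,:2]*1000).astype(np.float32)))
u,v=257.8,186.7;print("socket",onplane(s,u,v,.036))
# holder & pin
m=((P[...,2]>.075)&(P[...,2]<.1)&(abs(P[...,0]-.467)<.04)&(abs(P[...,1]+.207)<.04))
v,u=np.nonzero(m);print("head",m.sum(),np.median(P[m],0),onplane(s,u.mean(),v.mean(),np.median(P[m][:,2])))
m=((P[...,2]>.043)&(P[...,2]<.053)&(abs(P[...,0]-.467)<.05)&(abs(P[...,1]+.207)<.05))
q=P[m];print("holder",cv2.minAreaRect((q[:,:2]*1000).astype(np.float32)))
print(f[178:198,248:270].mean(-1).astype(int))
E
```

```text
[242 122   9  10  59] [246.         126.15254237] [0.7192 0.1513 0.073 ] [0.7182 0.1512 0.073 ]
[191 139  10   9  60] [195.26666667 142.93333333] [0.6701 0.2926 0.073 ] [0.67   0.2919 0.073 ]
[258 172  10   9  52] [262.63461538 176.26923077] [0.5777 0.1018 0.073 ] [0.5784 0.1021 0.073 ]
[207 189  10   9  61] [211.47540984 193.19672131] [0.5291 0.2431 0.073 ] [0.5296 0.243  0.073 ]
axis [0.62401902 0.19716702] [0.10566378 0.10598101 0.10606159 0.10548095] [ -25.75541887   64.19829557 -115.90045411  154.20097657]
phase 64.18584987900611
bar [245 179  27  22 193] 0.035386958405071 ((549.2388305664062, 119.89945983886719), (28.559200286865234, 77.52427673339844), 44.735748291015625)
tongue [242 172  36  35 216] 0.010315311299054719 ((547.6508178710938, 118.98827362060547), (43.28775405883789, 103.63981628417969), 45.89085388183594)
socket [0.55223391 0.11972781 0.036     ]
head 56 [ 0.46661832 -0.2089038   0.09015892] [ 0.46766723 -0.20930265  0.09015892]
holder ((467.8238525390625, -210.2044677734375), (65.3647232055664, 55.00123596191406), 87.76937866210938)
[[ 72  64  61  82  99 111 1
[... 1133 characters left out ...]
4 125 126 124 107  77  52  54
   56  64  68  88]
 [123 121 122 120 120 122 122 120 122 124 124 125 124 109  78  54  55  57
   63  72  83 107]
 [122 122 124 120 123 121 119 120 123 123 126 123 107  78  56  55  57  66
   72  82 107 120]
 [123 120 120 120 119 119 123 120 122 124 118 105  78  56  53  57  62  75
   83 104 116 119]
 [121 122 121 118 120 120 123 123 126 121  99  69  55  52  54  66  73  89
  108 117 120 117]
 [123 119 120 122 123 120 124 125 121  96  69  54  55  57  61  75  85 104
  119 120 116 119]
 [118 120 120 121 122 123 125 117  97  67  53  55  57  59  72  85 109 117
  119 115 118 120]
 [100 117 122 125 122 125 119  96  68  51  51  58  60  76  85 106 116 117
  118 117 116 118]]
```

Call:
move_arm([
  [0,0,-60,0,0,0,1],
  [0,0,-100,0,0,10,1],
  [-50,-28,-100,0,0,20,1],
  [-100,-55,-100,0,0,30,1],
  [-150,-83,-100,0,0,40,1],
], newtons=20)

```text
clock: 0.72
tool_pos: [0.3001, 0.4747, 0.3385]
eef_rot: [0.477, 0.879, -0.0, 0.0]
contact_force: [1.1, 0.8, -0.2]
opening: 0.456
finger_force: 0.0
```

```bash
cat >> h.py <<'E'
def go(x,y,z,yang):
    "print tool shift mm and turn deg to reach world TCP and tool-y heading (deg)"
    s=r.get_state();Q=R.from_quat(s["eef_rot"])
    t=np.radians(yang);Y=np.array([np.cos(t),np.sin(t),0]);Z=np.array([0,0,-1.]);M=np.column_stack([np.cross(Y,Z),Y,Z])
    print("to",(x,y,z,yang),"shift",totool(np.array([x,y,z])-s["tool_pos"]).round(1),"turn",np.degrees((Q.inv()*R.from_matrix(M)).as_rotvec()).round(1))
E
python3 -c "
from h import *
st();go(.53,.285,.2,0);go(.53,.285,.2,180)"
```

```text
{'clock': np.float64(0.725), 'q': array([-1.0809,  0.4903, -0.0136,  1.627 ,  0.0076,  1.0247, -0.5205]), 'tool_pos': array([0.3001, 0.4747, 0.3385]), 'eef_rot': array([ 4.770e-01,  8.789e-01, -2.000e-04,  0.000e+00]), 'contact_force': array([ 1.0679,  0.8396, -0.2239]), 'opening': np.float64(0.4562), 'finger_force': np.float64(0.0)}
to (0.53, 0.285, 0.2, 0) shift [-284.4   89.4  138.6] turn [-0.  0. 33.]
to (0.53, 0.285, 0.2, 180) shift [-284.4   89.4  138.6] turn [  -0.   -0. -147.]
```

Call:
move_arm([
  [-58,18,0,0,0,10,1],
  [-116,36,0,0,0,20,1],
  [-174,54,0,0,0,30,1],
  [-232,72,0,0,0,33,1],
  [-284,89,0,0,0,33,1],
])

```text
clock: 1.35
tool_pos: [0.5308, 0.2861, 0.3384]
eef_rot: [0.705, 0.709, -0.0, 0.0]
contact_force: [0.2, 1.0, 0.6]
opening: 0.004
finger_force: 0.0
```

Call:
move_arm([
  [0,0,60,0,0,0,1],
  [0,0,120,0,0,0,1],
  [0,0,160,0,0,0,1],
  [0,0,160,0,0,0,1],
])

```text
clock: 1.85
tool_pos: [0.5271, 0.2868, 0.1757]
eef_rot: [0.705, 0.709, -0.004, -0.001]
contact_force: [0.0, 1.0, 0.9]
opening: 0.003
finger_force: 0.0
```

```bash
python3 -c "
from h import *
st();go(.53,.283,.06,0)
s=eyes.snapshot('wrist');cv2.imwrite('pics/w1.png',s['frame'][:,:,::-1])"
```

```text
{'clock': np.float64(1.85), 'q': array([-0.6417,  0.7401,  0.1181,  1.7071, -0.1228,  0.7095, -0.4542]), 'tool_pos': array([0.5271, 0.2868, 0.1757]), 'eef_rot': array([ 0.7049,  0.7092, -0.0038, -0.0011]), 'contact_force': array([0.0474, 1.023 , 0.9208]), 'opening': np.float64(0.0029), 'finger_force': np.float64(0.0)}
to (0.53, 0.283, 0.06, 0) shift [ -3.3   3.6 115.6] turn [-0.4  0.2  0.3]
```

View pics/w1.png

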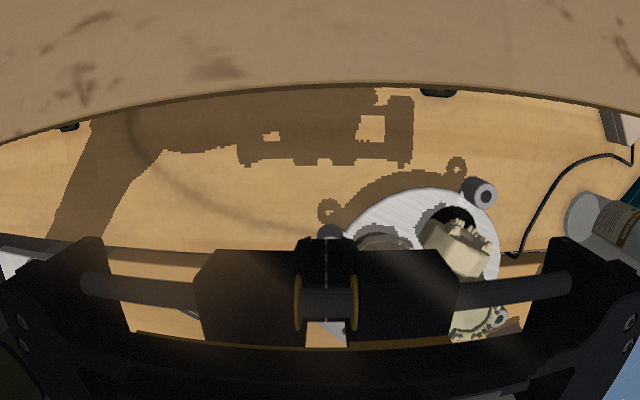

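Call:
move_arm([
  [-2,3,60,0,0,0,1],
  [-3,3,100,0,0,0,1],
  [-3,3,114,0,0,0,1],
  [-3,3,114,0,0,0,1],
])

```text
clock: 2.4
tool_pos: [0.5335, 0.2855, 0.0659]
eef_rot: [0.705, 0.709, 0.001, 0.0]
contact_force: [-0.3, 0.2, 0.5]
opening: 0.005
finger_force: 0.0
```

Call:
move_arm([
  [-7,0,0,0,0,0,1],
  [-14,0,0,0,0,0,1],
  [-22,0,0,0,0,0,1],
  [-30,0,0,0,0,0,1],
  [-38,0,0,0,0,0,1],
])

```text
clock: 3.02
tool_pos: [0.5287, 0.2496, 0.0647]
eef_rot: [0.704, 0.71, -0.001, -0.004]
contact_force: [-9.0, 6.1, 3.5]
opening: 0.005
finger_force: 4.7
```

```bash
cat >> h.py <<'E'
def bosses(name="top",save=None):
    s=eyes.snapshot(name);P=pts(s)
    c0=np.array([.624,.197]);rad=np.hypot(*(P[...,:2]-c0).transpose(2,0,1))
    m=((P[...,2]>.066)&(P[...,2]<.08)&(rad>.09)&(rad<.122)).astype(np.uint8)
    n,l,sta,cen=cv2.connectedComponentsWithStats(m)
    for i in range(1,n):
        if sta[i,4]<15: continue
        p=onplane(s,*cen[i],.073);d=p[:2]-c0;print(sta[i,4],p.round(4),"r",np.hypot(*d).round(4),"ang",np.degrees(np.arctan2(d[1],d[0])).round(1)%360)
    if save: cv2.imwrite(save,s["frame"][:,:,::-1])
    return s
E
python3 -c "
from h import *
st();bosses(save='pics/t2.png')
a=cv2.imread('pics/t2.png')[100:230,170:310];b=eyes.snapshot('scene')['frame'][110:210,220:330,::-1]
c=np.zeros((390,800,3),np.uint8);c[:,:410]=cv2.resize(a,(410,390),interpolation=3);c[:345,412:791]=cv2.resize(b,(379,345),interpolation=3);cv2.imwrite('pics/c2.png',c)"
```

```text
{'clock': np.float64(3.025), 'q': array([-0.5531,  0.8906,  0.0641,  1.814 , -0.13  ,  0.4458, -0.3868]), 'tool_pos': array([0.5287, 0.2496, 0.0647]), 'eef_rot': array([ 0.7041,  0.71  , -0.0013, -0.0036]), 'contact_force': array([-8.9722,  6.1486,  3.4887]), 'opening': np.float64(0.0047), 'finger_force': np.float64(4.7162)}
53 [0.7251 0.168  0.073 ] r 0.1052 ang 344.0
58 [0.6539 0.2988 0.073 ] r 0.1061 ang 73.6
53 [0.5943 0.0958 0.073 ] r 0.1054 ang 253.6
44 [0.5248 0.2254 0.073 ] r 0.1032 ang 164.0
```

View pics/c2.png

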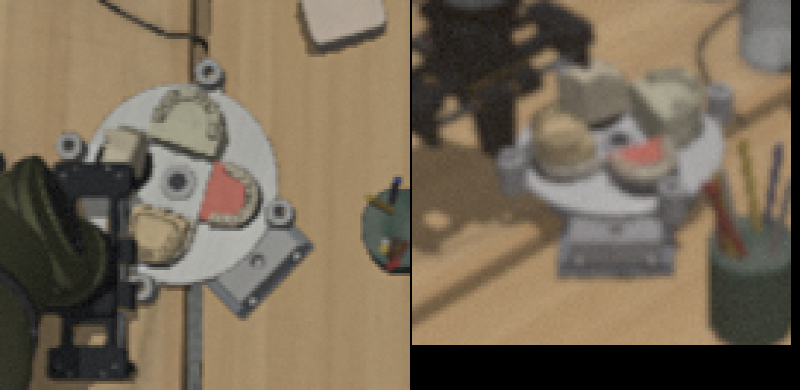

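```bash
cat >> h.py <<'E'
C=np.array([.624,.197])
def M(yang):
    t=np.radians(yang);Y=np.array([np.cos(t),np.sin(t),0]);Z=np.array([0,0,-1.]);return R.from_matrix(np.column_stack([np.cross(Y,Z),Y,Z]))
def head(f): return (f-180)*(.5 if f<180 else 1)
def arc(fs,z,rr=.122,n=5,start=None):
    s=r.get_state()
    p,Q=(s["tool_pos"],R.from_quat(s["eef_rot"])) if start is None else start
    for i in range(0,len(fs),n):
        rows=[]
        for f in fs[i:i+n]:
            a=np.radians(f);t=np.array([*(C+rr*np.array([np.cos(a),np.sin(a)])),z]);q=M(head(f))
            rows.append([round(float(v),1) for v in [*(Q.inv().apply(t-p)*1000),*np.degrees((Q.inv()*q).as_rotvec())]])
        print(rows);p,Q=t,q
E
python3 -c "
from h import *
arc([150,150,154,158,162]+list(range(166,226,4))+[225],.060)"
```

```text
[[10.4, -9.9, 4.5, -0.5, 0.0, 15.4], [10.4, -9.9, 4.5, -0.5, 0.0, 15.4], [2.9, -14.0, 4.5, -0.5, 0.0, 13.4], [-4.9, -17.5, 4.6, -0.5, -0.0, 11.4], [-12.9, -20.4, 4.6, -0.5, -0.0, 9.4]]
[[-8.5, -1.0, 0.0, 0.0, 0.0, -2.0], [-17.0, -1.5, 0.0, 0.0, 0.0, -4.0], [-25.5, -1.3, 0.0, 0.0, 0.0, -6.0], [-34.0, -0.6, 0.0, 0.0, 0.0, -8.0], [-42.4, 0.7, 0.0, 0.0, 0.0, -11.0]]
[[-8.5, 0.3, 0.0, 0.0, 0.0, -4.0], [-17.0, 1.2, 0.0, 0.0, 0.0, -8.0], [-25.4, 2.7, 0.0, 0.0, 0.0, -12.0], [-33.6, 4.7, 0.0, 0.0, 0.0, -16.0], [-41.7, 7.4, 0.0, 0.0, 0.0, -20.0]]
[[-8.5, 0.3, 0.0, 0.0, 0.0, -4.0], [-17.0, 1.2, 0.0, 0.0, 0.0, -8.0], [-25.4, 2.7, 0.0, 0.0, 0.0, -12.0], [-33.6, 4.7, 0.0, 0.0, 0.0, -16.0], [-41.7, 7.4, 0.0, 0.0, 0.0, -20.0]]
[[-6.4, 0.2, 0.0, 0.0, 0.0, -3.0]]
```

Call:
move_arm([
  [10,-10,4,0,0,7,1],
  [10,-10,4,0,0,15,1],
  [6,-12,4,0,0,14,1],
  [0,-15,4,0,0,13,1],
  [-6,-18,4,0,0,11,1],
])

```text
clock: 3.75
tool_pos: [0.5159, 0.2409, 0.0611]
eef_rot: [0.769, 0.64, 0.001, 0.0]
contact_force: [2.1, 2.6, -0.1]
opening: 0.004
finger_force: 1.3
```

```bash
python3 -c "
from h import *
s=st();d=s['tool_pos'][:2]-C;print(np.hypot(*d),np.degrees(np.arctan2(d[1],d[0]))%360)
bosses();arc(list(range(166,226,4))+[225],.060)"
```

```text
{'clock': np.float64(3.75), 'q': array([-0.5774,  0.886 ,  0.1027,  1.8711, -0.2096,  0.3919, -0.5012]), 'tool_pos': array([0.5159, 0.2409, 0.0611]), 'eef_rot': array([7.687e-01, 6.396e-01, 1.400e-03, 2.000e-04]), 'contact_force': array([ 2.0697,  2.5978, -0.0623]), 'opening': np.float64(0.0038), 'finger_force': np.float64(1.2644)}
0.11670787189440393 157.9104053390821
54 [0.7284 0.1787 0.073 ] r 0.106 ang 350.1
57 [0.6433 0.3011 0.073 ] r 0.1059 ang 79.5
53 [0.6054 0.0934 0.073 ] r 0.1053 ang 259.8
43 [0.5188 0.2145 0.073 ] r 0.1066 ang 170.6
[[-14.4, -7.0, 1.0, 0.1, -0.0, -3.5], [-22.9, -7.2, 1.0, 0.1, -0.0, -5.5], [-31.4, -6.9, 1.0, 0.1, -0.0, -7.5], [-39.9, -5.9, 1.0, 0.1, -0.0, -9.5], [-48.2, -4.4, 1.0, 0.1, 0.0, -12.5]]
[[-8.5, 0.3, 0.0, 0.0, 0.0, -4.0], [-17.0, 1.2, 0.0, 0.0, 0.0, -8.0], [-25.4, 2.7, 0.0, 0.0, 0.0, -12.0], [-33.6, 4.7, 0.0, 0.0, 0.0, -16.0], [-41.7, 7.4, 0.0, 0.0, 0.0, -20.0]]
[[-8.5, 0.3, 0.0, 0.0, 0.0, -4.0], [-17.0, 1.2, 0.0, 0.0, 0.0, -8.0], [-25.4, 2.7, 0.0, 0.0, 0.0, -12.0], [-33.6, 4.7, 0.0, 0.0, 0.0, -16.0], [-41.7, 7.4, 0.0, 0.0, 0.0, -20.0]]
[[-6.4, 0.2, 0.0, 0.0, 0.0, -3.0]]
```

Force is now a light 3.3 N, in the expected direction. Continuing along the arc.

Call:
move_arm([
  [-9,-6,1,0,0,-3,1],
  [-18,-7,1,0,0,-5,1],
  [-28,-7,1,0,0,-7,1],
  [-38,-6,1,0,0,-9,1],
  [-48,-4.5,1,0,0,-12.5,1],
])

```text
clock: 4.42
tool_pos: [0.5014, 0.1939, 0.0598]
eef_rot: [0.695, 0.719, 0.0, -0.0]
contact_force: [1.5, 3.3, -0.4]
opening: 0.01
finger_force: 1.3
```

Call:
move_arm([
  [-8.5,0.3,0,0,0,-4,1],
  [-17,1.2,0,0,0,-8,1],
  [-25.4,2.7,0,0,0,-12,1],
  [-33.6,4.7,0,0,0,-16,1],
  [-41.7,7.4,0,0,0,-20,1],
])

```text
clock: 5.05
tool_pos: [0.5093, 0.1524, 0.0596]
eef_rot: [0.559, 0.829, -0.001, -0.001]
contact_force: [-0.0, 2.6, 1.0]
opening: 0.009
finger_force: 1.3
```

Call:
move_arm([
  [-8.5,0.3,0,0,0,-4,1],
  [-17,1.2,0,0,0,-8,1],
  [-25.4,2.7,0,0,0,-12,1],
  [-33.6,4.7,0,0,0,-16,1],
  [-41.7,7.4,0,0,0,-20,1],
])

```text
clock: 5.68
tool_pos: [0.5306, 0.1161, 0.0594]
eef_rot: [0.406, 0.914, -0.001, -0.002]
contact_force: [-1.5, 3.1, 1.6]
opening: 0.004
finger_force: 1.3
```

```bash
python3 -c "
from h import *
s=st();d=s['tool_pos'][:2]-C;print(np.hypot(*d),np.degrees(np.arctan2(d[1],d[0]))%360)
bosses()"
```

```text
{'clock': np.float64(5.675), 'q': array([-0.2293,  0.867 , -0.1193,  1.937 ,  0.2624,  0.3564,  0.1802]), 'tool_pos': array([0.5306, 0.1161, 0.0594]), 'eef_rot': array([ 0.4063,  0.9137, -0.0012, -0.0016]), 'contact_force': array([-1.4621,  3.1026,  1.6163]), 'opening': np.float64(0.0038), 'finger_force': np.float64(1.3388)}
0.12351948503986697 220.90099614898259
55 [0.7068 0.1323 0.073 ] r 0.1051 ang 322.0
57 [0.6894 0.28   0.073 ] r 0.1056 ang 51.8
26 [0.5458 0.2679 0.073 ] r 0.1056 ang 137.8
```

Call:
move_arm([
  [-8.5,0.3,0,0,0,0,1],
  [-17,1.2,0,0,0,0,1],
  [-17,1.2,0,0,0,0,1],
  [-8,0,0,0,0,0,1],
  [-8,0,-50,0,0,0,1],
])

```text
clock: 6.35
tool_pos: [0.5347, 0.1116, 0.1074]
eef_rot: [0.407, 0.913, -0.002, -0.003]
contact_force: [1.2, -0.2, 0.2]
opening: 0.003
finger_force: 0.0
```

```bash
python3 -c "
from h import *
st()
bosses();go(.542,.2877,.15,-5);go(.542,.2877,.06,-5)"
```

```text
{'clock': np.float64(6.35), 'q': array([-0.1964,  0.7876, -0.1569,  1.9064,  0.2439,  0.4738,  0.2056]), 'tool_pos': array([0.5347, 0.1116, 0.1074]), 'eef_rot': array([ 0.4072,  0.9133, -0.0024, -0.0031]), 'contact_force': array([ 1.1879, -0.2073,  0.1966]), 'opening': np.float64(0.0028), 'finger_force': np.float64(0.0)}
53 [0.7167 0.1482 0.073 ] r 0.1048 ang 332.3
53 [0.6736 0.2907 0.073 ] r 0.106 ang 62.1
26 [0.5776 0.0982 0.073 ] r 0.1092 ang 244.9
30 [0.5321 0.2532 0.073 ] r 0.1077 ang 148.5
to (0.542, 0.2877, 0.15, -5) shift [128.7 119.3 -35.1] turn [ 0.3  0.  46.9]
to (0.542, 0.2877, 0.06, -5) shift [128.9 118.9  54.9] turn [ 0.3  0.  46.9]
```

Call:
move_arm([
  [0,0,-45,0,0,5,1],
  [32,28,-45,0,0,15,1],
  [64,56,-45,0,0,25,1],
  [95,84,-45,0,0,35,1],
  [126,112,-45,0,0,45,1],
])

```text
clock: 7.02
tool_pos: [0.5369, 0.2814, 0.1548]
eef_rot: [0.728, 0.685, 0.0, 0.0]
contact_force: [0.3, 0.4, -0.5]
opening: 0.008
finger_force: 0.0
```

Call:
move_arm([
  [0,0,0,0,0,2,1],
  [0,0,50,0,0,2,1],
  [0,0,90,0,0,2,1],
  [0,0,92,0,0,2,1],
])

```text
clock: 7.52
tool_pos: [0.5352, 0.2775, 0.0604]
eef_rot: [0.738, 0.674, -0.003, -0.0]
contact_force: [-0.5, 0.3, -0.2]
opening: 0.008
finger_force: 0.0
```

```bash
python3 -c "
from h import *
st();go(.535,.28,.06,-5)
bosses()
s,e=r.get_state(),0
arc([140,144,148,152,156]+list(range(160,208,4)),.060)"
```

```text
{'clock': np.float64(7.525), 'q': array([-0.5906,  0.9126,  0.0633,  1.7564, -0.1068,  0.4824, -0.5473]), 'tool_pos': array([0.5352, 0.2775, 0.0604]), 'eef_rot': array([ 7.383e-01,  6.744e-01, -3.200e-03, -3.000e-04]), 'contact_force': array([-0.475 ,  0.2776, -0.2389]), 'opening': np.float64(0.0082), 'finger_force': np.float64(0.0)}
to (0.535, 0.28, 0.06, -5) shift [ 2.4 -0.4  0.4] turn [-0.3  0.2 -0.2]
53 [0.7171 0.1486 0.073 ] r 0.105 ang 332.5
55 [0.6733 0.2906 0.073 ] r 0.1058 ang 62.2
55 [0.5749 0.1042 0.073 ] r 0.105 ang 242.1
59 [0.5313 0.2473 0.073 ] r 0.1055 ang 151.5
[[-3.4, -5.8, 2.0, -0.1, 0.1, 14.8], [-10.6, -10.4, 2.0, -0.1, 0.1, 12.8], [-18.0, -14.5, 2.1, -0.1, 0.1, 10.8], [-25.8, -18.1, 2.1, -0.1, 0.1, 8.8], [-33.7, -21.1, 2.1, -0.1, 0.1, 6.8]]
[[-8.4, -1.5, 0.0, 0.0, 0.0, -2.0], [-16.9, -2.4, 0.0, 0.0, 0.0, -4.0], [-25.4, -2.7, 0.0, 0.0, 0.0, -6.0], [-33.9, -2.4, 0.0, 0.0, 0.0, -8.0], [-42.3, -1.5, 0.0, 0.0, 0.0, -10.0]]
[[-8.5, 0.0, 0.0, 0.0, 0.0, -2.0], [-17.0, 0.6, 0.0, 0.0, 0.0, -6.0], [-25.4, 1.8, 0.0, 0.0, 0.0, -10.0], [-33.8, 3.5, 0.0, 0.0, 0.0, -14.0], [-42.0, 5.9, 0.0, 0.0, 0.0, -18.0]]
[[-8.5, 0.3, 0.0, 0.0, 0.0, -4.0], [-17.0, 1.2, 0.0, 0.0, 0.0, -8.0]]
```

Call:
move_arm([
  [-3,-6,0,0,0,8,1],
  [-10,-10,0,0,0,12,1],
  [-18,-14,0,0,0,11,1],
  [-26,-18,0,0,0,9,1],
  [-34,-21,0,0,0,7,1],
])

```text
clock: 8.2
tool_pos: [0.5142, 0.2477, 0.0637]
eef_rot: [0.777, 0.629, 0.001, 0.0]
contact_force: [1.8, 1.9, 1.4]
opening: 0.003
finger_force: 1.3
```

Call:
move_arm([
  [-8.4,-1.5,0,0,0,-2,1],
  [-17,-2.4,0,0,0,-4,1],
  [-25.4,-2.7,0,0,0,-6,1],
  [-34,-2.4,0,0,0,-8,1],
  [-42,-1.5,0,0,0,-10,1],
])

```text
clock: 8.82
tool_pos: [0.5028, 0.2065, 0.0626]
eef_rot: [0.719, 0.695, -0.0, -0.0]
contact_force: [1.4, 2.8, -1.0]
opening: 0.005
finger_force: 1.2
```

Call:
move_arm([
  [-8.5,0,0,0,0,-2,1],
  [-17,0.6,0,0,0,-6,1],
  [-25.4,1.8,0,0,0,-10,1],
  [-33.8,3.5,0,0,0,-14,1],
  [-42,5.9,0,0,0,-18,1],
])

```text
clock: 9.45
tool_pos: [0.5066, 0.1644, 0.0626]
eef_rot: [0.601, 0.799, -0.0, -0.001]
contact_force: [0.2, 4.2, 0.9]
opening: 0.004
finger_force: 1.3
```

```bash
python3 -c "
from h import *
s=st();d=s['tool_pos'][:2]-C;print(np.hypot(*d),np.degrees(np.arctan2(d[1],d[0]))%360)
bosses()
arc([202,206,210],.060)"
```

```text
{'clock': np.float64(9.45), 'q': array([-0.3731,  0.8538, -0.0449,  1.9729,  0.1066,  0.3184, -0.2235]), 'tool_pos': array([0.5066, 0.1644, 0.0626]), 'eef_rot': array([ 6.013e-01,  7.990e-01, -4.000e-04, -6.000e-04]), 'contact_force': array([0.1778, 4.1736, 0.8615]), 'opening': np.float64(0.0035), 'finger_force': np.float64(1.264)}
0.12181088927099142 195.5186141543534
58 [0.7182 0.2457 0.073 ] r 0.106 ang 27.4
53 [0.6722 0.103  0.073 ] r 0.1057 ang 297.1
34 [0.5808 0.2951 0.073 ] r 0.1071 ang 113.8
27 [0.5296 0.1435 0.073 ] r 0.1085 ang 209.5
[[-11.8, 0.8, 2.5, -0.1, 0.1, -5.9], [-20.3, 2.0, 2.5, -0.1, 0.1, -9.9], [-28.6, 3.7, 2.5, -0.1, 0.1, -13.9]]
```

Call:
move_arm([
  [-8,0.4,0,0,0,-4,1],
  [-16,1,0,0,0,-7,1],
  [-24,2.5,0,0,0,-11,1],
  [-30,4,0,0,0,-14,1],
  [-30,4,0,0,0,-14,1],
])

```text
clock: 10.12
tool_pos: [0.5183, 0.1355, 0.0624]
eef_rot: [0.502, 0.865, -0.001, -0.001]
contact_force: [-0.0, 0.9, 0.1]
opening: 0.002
finger_force: 0.0
```

Call:
move_arm([
  [12,0,0,0,0,0,1],
  [20,0,-50,0,0,0,1],
  [20,0,-110,0,0,0,1],
  [20,0,-160,0,0,0,0.6],
  [20,0,-160,0,0,0,0.5],
])

```text
clock: 10.75
tool_pos: [0.5108, 0.156, 0.2262]
eef_rot: [0.501, 0.865, 0.003, 0.002]
contact_force: [-0.1, 0.3, -0.1]
opening: 0.211
finger_force: 0.0
```

```bash
python3 -c "
from h import *
st();bosses();go(.468,-.209,.2,-45);go(.468,-.209,.2,135)"
```

```text
{'clock': np.float64(10.75), 'q': array([-0.2706,  0.5848, -0.1798,  1.8613,  0.1539,  0.7015, -0.0175]), 'tool_pos': array([0.5108, 0.156 , 0.2262]), 'eef_rot': array([0.5012, 0.8653, 0.0029, 0.0022]), 'contact_force': array([-0.1008,  0.2542, -0.0731]), 'opening': np.float64(0.2109), 'finger_force': np.float64(0.0)}
56 [0.7032 0.2679 0.073 ] r 0.1063 ang 41.9
54 [0.6944 0.1191 0.073 ] r 0.105 ang 312.1
52 [0.5453 0.1275 0.073 ] r 0.105 ang 221.4
to (0.468, -0.209, 0.2, -45) shift [-295.3 -217.4   23.5] turn [ 0.1 -0.1 74.9]
to (0.468, -0.209, 0.2, 135) shift [-295.3 -217.4   23.5] turn [ 1.000e-01  2.000e-01 -1.051e+02]
```

Call:
move_arm([
  [-48,-36,0,0,0,10,0.5],
  [-96,-71,0,0,0,20,0.5],
  [-144,-106,0,0,0,30,0.5],
  [-192,-141,0,0,0,40,0.5],
  [-240,-177,0,0,0,50,0.5],
])

```text
clock: 11.42
tool_pos: [0.4737, -0.1428, 0.221]
eef_rot: [0.821, 0.57, -0.001, -0.001]
contact_force: [1.4, 0.2, 0.1]
opening: 0.505
finger_force: 0.0
```

```bash
python3 -c "
from h import *
st();go(.468,-.2095,.15,-45);bosses()
s=eyes.snapshot('top');cv2.imwrite('pics/t3.png',cv2.resize(s['frame'][110:220,180:290,::-1],(440,440),interpolation=3))
P=pts(s);m=((P[...,2]>.08)&(P[...,2]<.1)&(abs(P[...,0]-.467)<.03)&(abs(P[...,1]+.207)<.03))
print(m.sum())
f=s['frame'][:,:,::-1].astype(float).mean(-1)
# dark bore of the boss and of the socket: centroid of darkest pixels near expected
for nm,p,h in(('bore',(.545,.1263),.073),('socket',(.552,.12),.036)):
    w=s['world_to_cam']@np.array([*p,h,1]);K=s['intrinsics'];print(nm,(K@w[:3]/w[2])[:2])
"
```

```text
{'clock': np.float64(11.425), 'q': array([ 0.1792,  0.5487,  0.0318,  1.9749, -0.0283,  0.6221, -0.1278]), 'tool_pos': array([ 0.4737, -0.1428,  0.221 ]), 'eef_rot': array([ 0.8215,  0.5703, -0.0013, -0.0013]), 'contact_force': array([1.3661, 0.1739, 0.0661]), 'opening': np.float64(0.5046), 'finger_force': np.float64(0.0)}
to (0.468, -0.2095, 0.15, -45) shift [-64.4  18.2  71. ] turn [-0.2  0.1 24.5]
56 [0.7033 0.2681 0.073 ] r 0.1065 ang 41.9
56 [0.6944 0.1193 0.073 ] r 0.1049 ang 312.1
58 [0.5544 0.2758 0.073 ] r 0.1051 ang 131.5
54 [0.545  0.1275 0.073 ] r 0.1052 ang 221.3
0
bore [253.5896213  187.86544853]
socket [257.70347587 186.78032938]
```

View pics/t3.png

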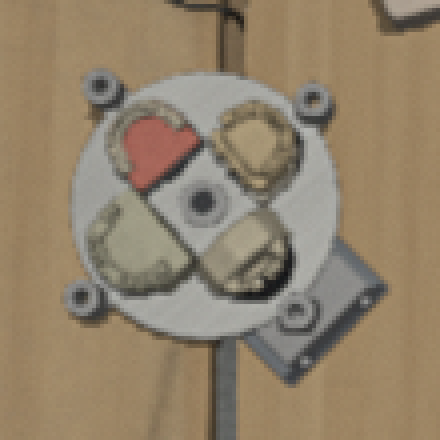

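Call:
move_arm([
  [-30,9,20,0,0,10,0.5],
  [-64,18,40,0,0,20,0.5],
  [-64,18,71,0,0,24.5,0.5],
  [-64,18,90,0,0,24.5,0.5],
  [-64,18,90,0,0,24.5,0.5],
])

```text
clock: 12.15
tool_pos: [0.4684, -0.2062, 0.1304]
eef_rot: [0.922, 0.386, -0.002, -0.002]
contact_force: [0.0, -1.0, -0.2]
opening: 0.507
finger_force: 0.0
```

```bash
python3 -c "
from h import *
st();go(.468,-.2097,.060,-45)
s=eyes.snapshot('wrist');cv2.imwrite('pics/w3.png',s['frame'][:,:,::-1])"
```

```text
{'clock': np.float64(12.15), 'q': array([ 0.263 ,  0.7231,  0.1017,  2.0053, -0.1636,  0.4272, -0.289 ]), 'tool_pos': array([ 0.4684, -0.2062,  0.1304]), 'eef_rot': array([ 0.9224,  0.3862, -0.0022, -0.0022]), 'contact_force': array([ 0.046 , -1.0237, -0.1507]), 'opening': np.float64(0.5065), 'finger_force': np.float64(0.0)}
to (0.468, -0.2097, 0.06, -45) shift [-2.6  2.6 70.3] turn [-0.3  0.1  0.4]
```

View pics/w3.png

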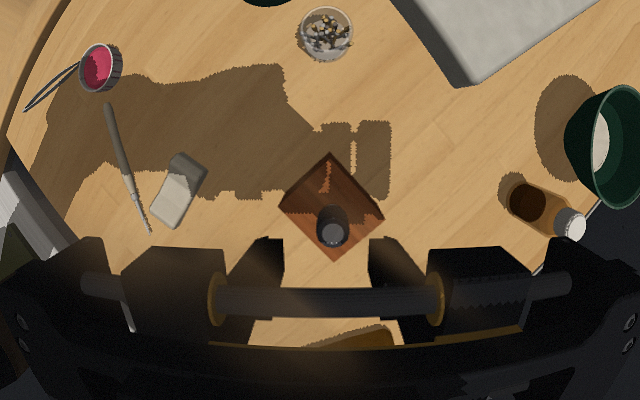

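Call:
move_arm([
  [-3,3,30,0,0,0,0.5],
  [-3,3,60,0,0,0,0.5],
  [-3,3,70,0,0,0,0.5],
  [-3,3,70,0,0,0,0.5],
], newtons=20)

```text
clock: 12.7
tool_pos: [0.4702, -0.2121, 0.0628]
eef_rot: [0.923, 0.386, -0.0, -0.0]
contact_force: [0.3, -0.7, 0.1]
opening: 0.501
finger_force: 0.0
```

Call:
move_arm([
  [0,0,0,0,0,0,0.7],
  [0,0,0,0,0,0,1],
  [0,0,0,0,0,0,1],
  [0,0,0,0,0,0,1],
], newtons=20)

```text
clock: 13.2
tool_pos: [0.4706, -0.2125, 0.0633]
eef_rot: [0.923, 0.385, 0.0, 0.0]
contact_force: [-0.3, 1.0, 6.7]
opening: 0.238
finger_force: 19.9
```

```bash
python3 -c "
from h import *
st();go(.468,-.2097,.060,-45)"
```

```text
{'clock': np.float64(13.2), 'q': array([ 0.2969,  0.8467,  0.0632,  2.0267, -0.1772,  0.2722, -0.2699]), 'tool_pos': array([ 0.4706, -0.2125,  0.0633]), 'eef_rot': array([9.227e-01, 3.854e-01, 4.000e-04, 3.000e-04]), 'contact_force': array([-0.337 ,  0.9757,  6.6505]), 'opening': np.float64(0.2377), 'finger_force': np.float64(19.8844)}
to (0.468, -0.2097, 0.06, -45) shift [ 0.2 -3.8  3.3] turn [ 0.  -0.   0.3]
```

Call:
move_arm([
  [0,0,-20,0,0,0,1],
  [0,0,-50,0,0,0,1],
  [0,0,-110,0,0,0,1],
  [0,0,-170,0,0,0,1],
  [0,0,-170,0,0,0,1],
])

```text
clock: 13.82
tool_pos: [0.4726, -0.2137, 0.2367]
eef_rot: [0.923, 0.385, 0.003, 0.003]
contact_force: [0.1, -0.3, -1.6]
opening: 0.245
finger_force: 19.9
```

```bash
python3 -c "
from h import *
st();go(.5452,.1272,.22,-45)
s=eyes.snapshot('scene');cv2.imwrite('pics/s4.png',cv2.resize(s['frame'][60:260,250:450,::-1],(500,500),interpolation=3))"
```

```text
{'clock': np.float64(13.825), 'q': array([ 0.2343,  0.554 ,  0.1604,  1.9062, -0.1338,  0.6822, -0.3055]), 'tool_pos': array([ 0.4726, -0.2137,  0.2367]), 'eef_rot': array([0.9228, 0.3852, 0.0034, 0.0032]), 'contact_force': array([ 0.087 , -0.3046, -1.6258]), 'opening': np.float64(0.2446), 'finger_force': np.float64(19.8662)}
to (0.5452, 0.1272, 0.22, -45) shift [ 293.3 -188.2   16.1] turn [ 0.5 -0.2  0.3]
```

View pics/s4.png

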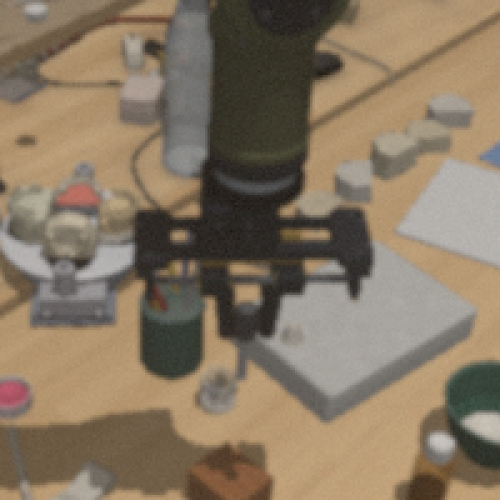

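Call:
move_arm([
  [50,-32,0,0,0,0,1],
  [100,-64,0,0,0,0,1],
  [150,-96,0,0,0,0,1],
  [200,-128,0,0,0,0,1],
  [250,-160,0,0,0,0,1],
])

```text
clock: 14.5
tool_pos: [0.5309, 0.0796, 0.2305]
eef_rot: [0.923, 0.385, -0.002, -0.0]
contact_force: [0.5, -0.5, -2.1]
opening: 0.244
finger_force: 19.9
```

Call:
move_arm([
  [20,-13,0,0,0,0,1],
  [41,-28,10,0,0,0,1],
  [41,-28,60,0,0,0,1],
  [41,-28,76,0,0,0,1],
  [41,-28,76,0,0,0,1],
])

```text
clock: 15.12
tool_pos: [0.5396, 0.1258, 0.155]
eef_rot: [0.923, 0.385, -0.002, -0.0]
contact_force: [0.4, -1.3, -1.1]
opening: 0.243
finger_force: 19.9
```

```bash
python3 -c "
from h import *
s=st();go(.5452,.1272,.135,-45)
bosses()
w=eyes.snapshot('wrist');cv2.imwrite('pics/w5.png',cv2.resize(w['frame'][130:290,220:420,::-1],(750,600),interpolation=3))
np.savez('w5.npz',tp=s['tool_pos'],er=s['eef_rot'],**w);print(w['intrinsics'])
"
```

```text
{'clock': np.float64(15.125), 'q': array([-0.418 ,  0.7249,  0.1788,  1.8681, -0.2192,  0.5721, -0.8783]), 'tool_pos': array([0.5396, 0.1258, 0.155 ]), 'eef_rot': array([ 9.229e-01,  3.850e-01, -2.300e-03, -1.000e-04]), 'contact_force': array([ 0.3956, -1.3301, -1.0805]), 'opening': np.float64(0.2431), 'finger_force': np.float64(19.8629)}
to (0.5452, 0.1272, 0.135, -45) shift [ 5.  3. 20.] turn [-0.1  0.2  0.3]
58 [0.7034 0.2676 0.073 ] r 0.1062 ang 41.7
54 [0.6944 0.1191 0.073 ] r 0.105 ang 312.1
19 [0.5392 0.1218 0.073 ] r 0.1133 ang 221.6
[[309.70691629   0.         325.61415858]
 [  0.         309.70691629 202.33175787]
 [  0.           0.           1.        ]]
```

View pics/w5.png

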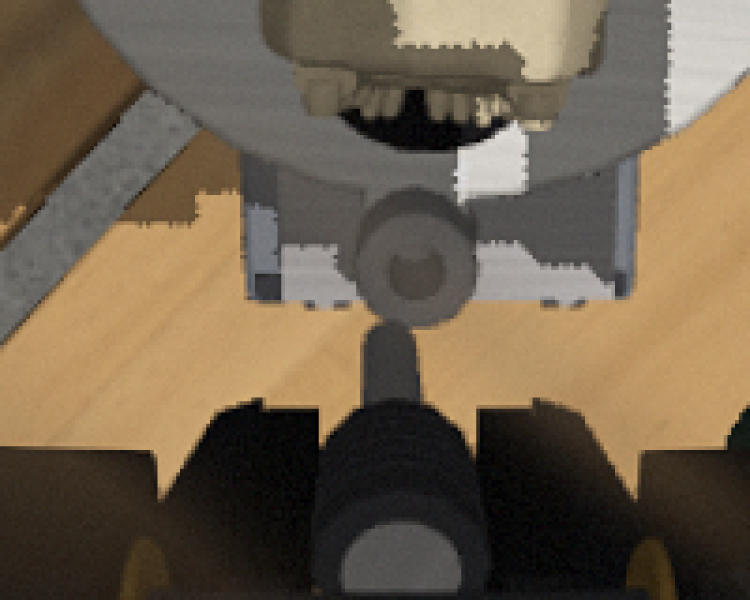

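```bash
cat >> h.py <<'E'
def fray(s,u,v,h):
    K=s["intrinsics"];T=np.linalg.inv(s["world_to_cam"]);d=np.array([u-K[0,2],v-K[1,2]]);a=np.hypot(*d);th=a/K[0,0]
    w=T[:3,:3]@np.array([*(d/a*np.sin(th)),np.cos(th)]);o=T[:3,3];return o+w*(h-o[2])/w[2]
E
python3 - <<'E'
from h import *
s=np.load('w5.npz');f=lambda x,y,h:fray(s,220+(x+.5)/3.75-.5,130+(y+.5)/3.75-.5,h)
tz=s['tp'][2]-.0553
Q=R.from_quat(s['er'])
for n,a in(("tip",(391,330,tz)),("tipedge",(391,321,tz)),("boss",(418,268,.073)),("bore",(418,266,.073)),("bl",(358,268,.073)),("br",(478,268,.073)),("bb",(418,327,.073)),("headtop",(401,578,tz+.083))):
    p=f(*a);print(n,p.round(4),"in tool",(Q.inv().apply(p-s['tp'])*1000).round(1))
E
```

```text
tip [0.5406 0.129  0.0997] in tool [ 3.2 -1.5 55.3]
tipedge [0.5418 0.1302 0.0997] in tool [ 4.9 -1.5 55.3]
boss [0.5475 0.1283 0.073 ] in tool [ 7.7  4.  82. ]
bore [0.5478 0.1286 0.073 ] in tool [ 8.1  4.  82. ]
bl [0.5388 0.137  0.073 ] in tool [ 7.7 -8.3 82. ]
br [0.5563 0.1197 0.073 ] in tool [ 7.7 16.3 82. ]
bb [0.5386 0.1193 0.073 ] in tool [-5.  4. 82.]
headtop [0.5394 0.1255 0.1827] in tool [ -0.5  -0.1 -27.7]
```

Call:
move_arm([
  [6,5.5,0,0,0,0,1],
  [6,5.5,10,0,0,0,1],
  [6,5.5,17,0,0,0,1],
  [6,5.5,17,0,0,0,1],
  [6,5.5,17,0,0,0,1],
])

```text
clock: 15.85
tool_pos: [0.5491, 0.1272, 0.1397]
eef_rot: [0.923, 0.385, -0.0, -0.0]
contact_force: [-1.0, -1.0, -1.3]
opening: 0.242
finger_force: 19.9
```

```bash
python3 -c "
from h import *
s=st()
w=eyes.snapshot('wrist');cv2.imwrite('pics/w6.png',cv2.resize(w['frame'][150:270,270:390,::-1],(600,600),interpolation=3))
np.savez('w6.npz',tp=s['tool_pos'],er=s['eef_rot'],**w)
"
```

```text
{'clock': np.float64(15.85), 'q': array([-0.4089,  0.7565,  0.1701,  1.8541, -0.2244,  0.5497, -0.8719]), 'tool_pos': array([0.5491, 0.1272, 0.1397]), 'eef_rot': array([ 9.227e-01,  3.854e-01, -1.000e-04, -1.000e-04]), 'contact_force': array([-0.9634, -1.045 , -1.2587]), 'opening': np.float64(0.242), 'finger_force': np.float64(19.863)}
```

View pics/w6.png

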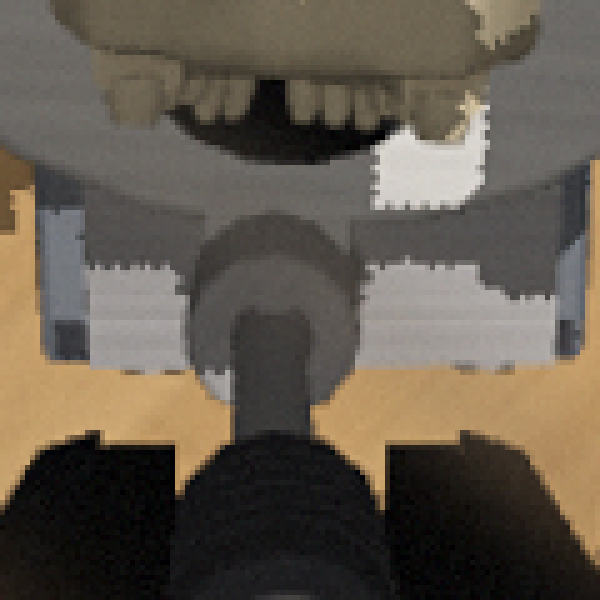

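```bash
python3 - <<'E'
from h import *
s=np.load('w6.npz');f=lambda x,y,h:fray(s,270+(x+.5)/5-.5,150+(y+.5)/5-.5,h)
tz=s['tp'][2]-.0553
Q=R.from_quat(s['er'])
for n,a in(("tipedge",(272,309,tz)),("bl",(188,330,.073)),("br",(359,330,.073)),("bb",(273,405,.073)),("btop",(273,252,.073)),("shankL",(233,390,tz+.02)),("shankR",(311,390,tz+.02))):
    p=f(*a);print(n,p.round(4),"in tool",(Q.inv().apply(p-s['tp'])*1000).round(1))
E
```

```text
tipedge [0.5524 0.1337 0.0844] in tool [ 6.9 -2.2 55.3]
bl [0.539  0.1374 0.073 ] in tool [  0.2 -14.4  66.7]
br [0.5565 0.1201 0.073 ] in tool [ 0.2 10.3 66.7]
bb [0.5396 0.1206 0.073 ] in tool [-11.3  -2.1  66.7]
btop [0.5559 0.1371 0.073 ] in tool [11.9 -2.1 66.7]
shankL [0.5459 0.1339 0.1044] in tool [ 2.6 -7.  35.3]
shankR [0.5528 0.1271 0.1044] in tool [ 2.6  2.7 35.3]
```

```bash
python3 - <<'E'
from h import *
s=np.load('w6.npz');g=s['frame'].mean(-1).astype(int)
print("cols",list(range(306,344)))
for v in range(198,236): print(v,' '.join(f"{x:3d}" for x in g[v,306:344]))
z=s['z_map'];print((z[206:226:2,316:334:2]*1000).astype(int))
T=np.linalg.inv(s['world_to_cam']);print("cam in tool",R.from_quat(s['er']).inv().apply(T[:3,3]-s['tp'])*1000)
E
```

```text
cols [306, 307, 308, 309, 310, 311, 312, 313, 314, 315, 316, 317, 318, 319, 320, 321, 322, 323, 324, 325, 326, 327, 328, 329, 330, 331, 332, 333, 334, 335, 336, 337, 338, 339, 340, 341, 342, 343]
198  81  81  82  81  82  70  65  63  63  64  67  64  68  68  66  68  67  69  71  66  68  68  67  66  66  69  66  68  63  66  69  91 101  92  75  78  83  84
199  79  82  82  76  66  63  60  61  62  62  65  65  68  66  69  66  62  71  69  66  65  70  64  68  66  68  66  68  71  66  62  75  87  94  68  74  80  82
200  81  82  85  83  61  61  62  61  64  62  64  63  65  66  68  67  70  69  71  75  72  71  68  68  65  67  67  67  66  65  67  65  78  81  60  70  79  85
201  80  83  78  74  55  58  57  63  64  63  65  65  71  68  71  71  74  77  82  83  80  77  74  71  68  66  69  67  64  66  64  68  68  68  62  64  75  77
202  81  79  77  61  60  57  60  60  62  61  68  77  78  81  81  81  85  85  87  83  83  85  82  82  78  73  72  70  67  67  70  69  68  66  64  60  66  93
203  78  79  79  59  56  58  57  58  59  70  82  85  85  81  87  86  86  86  85  84  87  90  89  88  84  83  80  72  73  68 
[... 4770 characters left out ...]
3  55  57  55  55  60  58  57  55  60  54  53  47 102 135 152 152 151 148 150 148 148 151 149 152
235 149 148 148 145 148 148 148 147 152 153  89  44  54  56  55  57  59  60  58  59  59  58  56  59  53  49  86 129 154 151 152 148 150 149 146 155 154 151
[[220 221 221 220 221 220 220 220 221]
 [221 221 221 221 223 221 221 222 222]
 [222 222 260 260 260 261 261 222 222]
 [222 222 255 261 261 260 255 223 222]
 [221 242 248 251 250 250 249 245 222]
 [233 238 208 206 207 207 209 237 224]
 [230 209 205 203 202 205 206 236   0]
 [225 205 201 199 197 199 200 207 224]
 [209 203 197 196 195 198   0 203 224]
 [205 197 193 191 192 192 194 198 225]]
cam in tool [  69.2433378    -1.20892944 -145.66690536]
```

```bash
python3 - <<'E'
from h import *
s=np.load('w6.npz');Q=R.from_quat(s['er']);K=s['intrinsics'];T=np.linalg.inv(s['world_to_cam']);z=s['z_map']
def tool(p): return (Q.inv().apply(p-s['tp'])*1000).round(1)
def p3(u,v):
    d=np.array([u-K[0,2],v-K[1,2]]);a=np.hypot(*d);th=a/K[0,0];c=np.array([*(d/a*np.tan(th)),1])*z[v,u];return T[:3,:3]@c+T[:3,3]
for v in range(206,224): print(v,(z[v,324]*1000).round(0),tool(p3(324,v)),p3(324,v)[2].round(4))
for v in(209,210,211): print("bore edge",v,tool(fray(s,324,v,.073)))
# boss top face pixels -> centre
P=np.array([[*p3(u,v)] for v in range(195,240) for u in range(300,350) if z[v,u]>0]);
m=(abs(P[:,2]-.073)<.004);q=np.array([tool(p) for p in P[m]]);print(len(q),q[:,:2].min(0),q[:,:2].max(0),cv2.minEnclosingCircle(q[:,:2].astype(np.float32)))
E
```

```text
206 222.0 [ 7.2 -2.3 67.5] 0.0722
207 220.0 [ 7.  -2.3 65.5] 0.0741
208 224.0 [ 5.3 -2.3 68.8] 0.0708
209 222.0 [ 5.  -2.3 67.3] 0.0724
210 260.0 [ -6.7  -2.4 103.2] 0.0365
211 261.0 [ -7.6  -2.4 103.4] 0.0363
212 261.0 [ -8.6  -2.4 103.7] 0.0359
213 255.0 [-7.7 -2.4 97.9] 0.0418
214 251.0 [-7.1 -2.4 93.4] 0.0462
215 209.0 [ 5.1 -2.2 52.9] 0.0867
216 207.0 [ 4.9 -2.2 51.5] 0.0881
217 207.0 [ 4.3 -2.2 51.1] 0.0886
218 203.0 [ 4.9 -2.2 47.1] 0.0925
219 203.0 [ 4.4 -2.2 46.8] 0.0929
220 198.0 [ 5.4 -2.1 41.6] 0.0981
221 197.0 [ 5.1 -2.1 40.7] 0.099
222 196.0 [ 4.8 -2.1 39.6] 0.1001
223 195.0 [ 4.3 -2.1 39.1] 0.1005
bore edge 209 [ 5.2 -2.3 66.7]
bore edge 210 [ 4.5 -2.3 66.7]
bore edge 211 [ 3.7 -2.3 66.7]
584 [-11.2 -14. ] [11.9 10.1] ((-0.9177339673042297, -1.9525455236434937), 13.062552452087402)
```

Call:
move_arm([
  [-1,0,0,0,0,0,1],
  [-1,0,6,0,0,0,1],
  [-1,0,12,0,0,0,1],
  [-1,0,18,0,0,0,1],
  [-1,0,24,0,0,0,1],
])

```text
clock: 16.52
tool_pos: [0.5484, 0.1264, 0.1151]
eef_rot: [0.923, 0.385, -0.0, -0.0]
contact_force: [0.8, -0.0, -1.4]
opening: 0.246
finger_force: 19.9
```

Call:
move_arm([
  [0,0,6,0,0,0,1],
  [0,0,12,0,0,0,1],
  [0,0,17,0,0,0,1],
  [0,0,20,0,0,0,1],
  [0,0,20,0,0,0,1],
])

```text
clock: 17.15
tool_pos: [0.5484, 0.1264, 0.0955]
eef_rot: [0.923, 0.385, -0.0, -0.0]
contact_force: [0.2, 0.4, -1.8]
opening: 0.243
finger_force: 19.9
```

Call:
move_arm([
  [0,0,1,0,0,0,1],
  [0,0,2,0,0,0,1],
  [0,0,3,0,0,0,1],
  [0,0,3,0,0,0,1],
])

```text
clock: 17.65
tool_pos: [0.5484, 0.1264, 0.0927]
eef_rot: [0.923, 0.385, -0.0, -0.0]
contact_force: [0.4, 0.7, -2.1]
opening: 0.243
finger_force: 19.9
```

Tip about 1 mm above the bar; release by opening partly and rise.

Call:
move_arm([
  [0,0,0,0,0,0,0.65],
  [0,0,0,0,0,0,0.55],
  [0,0,0,0,0,0,0.55],
  [0,0,-20,0,0,0,0.55],
  [0,0,-60,0,0,0,0.55],
])

```text
clock: 18.27
tool_pos: [0.5473, 0.1262, 0.1522]
eef_rot: [0.923, 0.385, -0.002, -0.0]
contact_force: [1.4, 0.2, 0.4]
opening: 0.448
finger_force: 0.0
```

Call:
move_arm([
  [0,0,-30,0,0,0,0.7],
  [0,0,-50,0,0,0,1],
  [0,0,-50,0,0,0,1],
])

```text
clock: 18.65
tool_pos: [0.5494, 0.1266, 0.2041]
eef_rot: [0.923, 0.385, 0.002, 0.0]
contact_force: [0.1, -0.4, -0.8]
opening: 0.132
finger_force: 0.0
```

```bash
cat >> h.py <<'E'
def pinhead():
    for n in("top","scene"):
        s=eyes.snapshot(n);P=pts(s);m=(np.hypot(P[...,0]-.5465,P[...,1]-.1235)<.02)&(P[...,2]>.08)&(P[...,2]<.13)
        q=P[m];print(n,"head px",m.sum(),q.mean(0).round(4) if len(q) else None,np.percentile(q[:,2],[50,90]).round(4) if len(q) else None)
E
python3 -c "
from h import *
st();bosses();pinhead()
for x,y in((.52,.146),):go(x,y,.19,30);go(x,y,.066,30)"
```

```text
{'clock': np.float64(18.65), 'q': array([-0.432 ,  0.661 ,  0.2085,  1.8065, -0.2008,  0.6911, -0.8908]), 'tool_pos': array([0.5494, 0.1266, 0.2041]), 'eef_rot': array([9.227e-01, 3.854e-01, 1.700e-03, 2.000e-04]), 'contact_force': array([ 0.139 , -0.378 , -0.7511]), 'opening': np.float64(0.1317), 'finger_force': np.float64(0.0)}
59 [0.7028 0.2678 0.073 ] r 0.1059 ang 42.0
44 [0.6965 0.1195 0.073 ] r 0.1061 ang 313.1
23 [0.5402 0.1234 0.073 ] r 0.1116 ang 221.3
top head px 47 [0.5438 0.1242 0.1149] [0.1181 0.1215]
scene head px 89 [0.5461 0.1201 0.1082] [0.1098 0.1211]
to (0.52, 0.146, 0.19, 30) shift [ -5.6 -33.5  11.8] turn [ -0.1   0.  -74.6]
to (0.52, 0.146, 0.066, 30) shift [ -5.4 -33.4 135.8] turn [ -0.1   0.  -74.6]
```

```bash
python3 -c "
from h import *
go(.6736,.0855,.19,-61)"
```

```text
to (0.6736, 0.0855, 0.19, -61) shift [ 59.3 118.3  11.5] turn [-0.   0.1 16.4]
```

Call:
move_arm([
  [20,40,0,0,0,8,1],
  [40,80,0,0,0,16,1],
  [59,118,5,0,0,16,1],
  [59,118,60,0,0,16,1],
  [59,118,60,0,0,16,1],
])

```text
clock: 19.42
tool_pos: [0.6694, 0.0853, 0.1371]
eef_rot: [0.967, 0.253, -0.006, -0.001]
contact_force: [-1.4, 0.6, 0.3]
opening: 0.004
finger_force: 0.0
```

```bash
python3 -c "
from h import *
s=st();go(.6736,.0855,.058,-61);bosses()
d=s['tool_pos'][:2]-C;print(np.hypot(*d),np.degrees(np.arctan2(d[1],d[0]))%360)"
```

```text
{'clock': np.float64(19.425), 'q': array([-0.3275,  0.897 ,  0.2666,  1.4865, -0.2897,  0.8096, -1.0123]), 'tool_pos': array([0.6694, 0.0853, 0.1371]), 'eef_rot': array([ 0.9674,  0.2531, -0.0061, -0.0011]), 'contact_force': array([-1.3897,  0.556 ,  0.2927]), 'opening': np.float64(0.0037), 'finger_force': np.float64(0.0)}
to (0.6736, 0.0855, 0.058, -61) shift [ 4.6  2.2 79. ] turn [-0.3  0.6  0.3]
54 [0.7035 0.2686 0.073 ] r 0.107 ang 42.0
21 [0.5393 0.1241 0.073 ] r 0.1117 ang 220.7
0.12061927037976432 292.12910655252057
```

Call:
move_arm([
  [0,0,40,0,0,0,1],
  [0,0,70,0,0,0,1],
  [0,0,79,0,0,0,1],
  [0,0,79,0,0,0,1],
])

```text
clock: 19.98
tool_pos: [0.6745, 0.0857, 0.065]
eef_rot: [0.967, 0.253, 0.001, 0.0]
contact_force: [-0.5, -0.3, 0.0]
opening: 0.004
finger_force: 0.0
```

```bash
cat >> h.py <<'E'
def phi():
    s=r.get_state();d=s['tool_pos'][:2]-C;print("r,phi",np.hypot(*d).round(4),(np.degrees(np.arctan2(d[1],d[0]))%360).round(2))
E
python3 -c "
from h import *
st();phi();arc([296,298,300,302,304,305],.058) if 0 else go(*(C+.12*np.array([np.cos(np.radians(299)),np.sin(np.radians(299))])),.058,-61)"
```

```text
{'clock': np.float64(19.975), 'q': array([-0.3112,  0.9916,  0.2332,  1.5133, -0.3156,  0.6724, -0.9905]), 'tool_pos': array([0.6745, 0.0857, 0.065 ]), 'eef_rot': array([9.674e-01, 2.534e-01, 7.000e-04, 1.000e-04]), 'contact_force': array([-0.5337, -0.2504,  0.0399]), 'opening': np.float64(0.0043), 'finger_force': np.float64(0.0)}
r,phi 0.1222 294.4
to (np.float64(0.6821771544295605), np.float64(0.09204563514327253), 0.058, -61) shift [ 9.8 -1.8  7. ] turn [ 0.  -0.1  0.4]
```

Call:
move_arm([
  [4,-0.5,3,0,0,0,1],
  [7,-1,3,0,0,0,1],
  [9,-1.5,3,0,0,0,1],
  [11,-2,3,0,0,0,1],
  [13,-2,3,0,0,0,1],
])

```text
clock: 20.6
tool_pos: [0.6842, 0.0937, 0.0607]
eef_rot: [0.967, 0.253, -0.0, -0.0]
contact_force: [-1.1, -0.1, -0.1]
opening: 0.006
finger_force: 0.5
```

```bash
python3 -c "
from h import *
phi();bosses();pinhead()"
```

```text
r,phi 0.1196 300.26
53 [0.703  0.2688 0.073 ] r 0.1068 ang 42.3
21 [0.5393 0.1241 0.073 ] r 0.1117 ang 220.7
top head px 63 [0.5462 0.125  0.1155] [0.1178 0.1212]
scene head px 89 [0.5463 0.1204 0.1081] [0.1094 0.1209]
```

Call:
move_arm([
  [1.2,0,0,0,0,0,1],
  [2.4,0,0,0,0,0,1],
  [3.6,0,0,0,0,0,1],
  [4.8,0,0,0,0,0,1],
  [6,0,0,0,0,0,1],
])

```text
clock: 21.38
tool_pos: [0.6892, 0.0968, 0.0605]
eef_rot: [0.967, 0.253, -0.0, -0.0]
contact_force: [-3.6, -0.2, 0.9]
opening: 0.003
finger_force: 1.2
```

```bash
python3 -c "
from h import *
phi();bosses();pinhead()"
```

```text
r,phi 0.1195 303.04
51 [0.6993 0.2722 0.073 ] r 0.1064 ang 45.0
21 [0.5428 0.1221 0.073 ] r 0.1105 ang 222.7
top head px 65 [0.5515 0.1191 0.1148] [0.1163 0.1196]
scene head px 86 [0.5512 0.1145 0.108 ] [0.11   0.1199]
```

Call:
move_arm([
  [0.7,0,0,0,0,0,1],
  [1.4,0,0,0,0,0,1],
  [2.1,0,0,0,0,0,1],
  [2.1,0,0,0,0,0,1],
])

```text
clock: 22.02
tool_pos: [0.6916, 0.0976, 0.0607]
eef_rot: [0.967, 0.253, 0.0, 0.0]
contact_force: [-1.5, 0.1, 0.4]
opening: 0.002
finger_force: 0.8
```

```bash
python3 -c "
from h import *
phi();pinhead()"
```

```text
r,phi 0.1202 304.2
top head px 62 [0.5503 0.1211 0.0996] [0.1014 0.1039]
scene head px 73 [0.5503 0.1164 0.0962] [0.0976 0.1045]
```

Call:
move_arm([
  [-8,0,0,0,0,0,1],
  [-15,0,0,0,0,0,1],
  [-15,0,-50,0,0,0,1],
  [-15,0,-110,0,0,0,1],
  [-15,0,-160,0,0,0,1],
])

```text
clock: 22.75
tool_pos: [0.6786, 0.0898, 0.2234]
eef_rot: [0.967, 0.253, 0.001, 0.0]
contact_force: [0.3, -0.2, -0.8]
opening: 0.005
finger_force: 0.0
```

Call:
move_arm([
  [0,0,-10,0,0,0,1],
  [0,0,-10,0,0,0,1],
  [0,0,-10,0,0,0,1],
])

```text
clock: 23.12
tool_pos: [0.6769, 0.0902, 0.2286]
eef_rot: [0.967, 0.253, -0.002, -0.0]
contact_force: [-0.1, -0.8, -0.8]
opening: 0.009
finger_force: 0.0
```

```bash
python3 -c "
from h import *
st();bosses();pinhead()
s0=np.load('top0.npz');s=eyes.snapshot('top');d=np.abs(s['frame'].astype(int)-s0['frame']).max(-1)
for n,(u,v) in dict(puck=(280,241),jar=(337,184),bottle=(423,168),rest=(334,252)).items():print(n,d[v-12:v+12,u-12:u+12].mean())
"
```

```text
{'clock': np.float64(23.125), 'q': array([-0.3493,  0.8018,  0.3067,  1.3922, -0.2627,  0.9913, -1.0442]), 'tool_pos': array([0.6769, 0.0902, 0.2286]), 'eef_rot': array([ 9.674e-01,  2.532e-01, -1.800e-03, -4.000e-04]), 'contact_force': array([-0.0605, -0.8224, -0.8248]), 'opening': np.float64(0.0086), 'finger_force': np.float64(0.0)}
16 [0.5473 0.1153 0.073 ] r 0.112 ang 226.8
top head px 61 [0.5505 0.1211 0.1001] [0.1015 0.1043]
scene head px 73 [0.5504 0.116  0.0961] [0.0981 0.1045]
puck 23.046875
jar 22.302083333333332
bottle 20.553819444444443
rest 23.369791666666668
```

```bash
python3 -c "
from h import *
print(finish_job())"
```

```text
the job is handed in; nothing more can be done
None
```

The half-round cast is at the front and the index pin has dropped about 16 mm, fully home in the socket. The arm is clear and the job is handed in. One blemish: in the first push I read about 11 N in an odd direction, so a finger may have brushed a neighbouring cast before I moved it outward.

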